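# Hold the long sound probe in the guide collar over the glockenspiel bar

### The arm

A 7-joint arm with a two-finger parallel gripper is mounted at the origin on the work surface. World frame = base frame: x ahead of the robot, y to its left, z up, the work surface at z = 0. Lengths are in mm, angles in degrees, forces in N, time in s.
With the tool pointing down it reaches from about 425 to 875 mm from the base axis. Payload 8.4 kg.
Tool frame: the origin (TCP) lies midway between the tips of the shut fingers; the grasp point (between the pads) lies 19 mm behind it; z points along the fingers, y is the line along which they close (so a half turn about z gives the same grasp; the last joint's range is limited). The gripper opens to 87 mm and grips with 3 to 60 N. Pads are 19 mm wide; open, the fingers measure 117 mm over their backs; the gripper's body (75 mm by 190 mm) begins 51 mm behind the grasp point.
Start: joints at [61.753, 19.091, 2.286, 83.961, -0.768, 76.965, -3.352], TCP at [249.381, -600.227, 222.546] pointing down, gripper open.
Joint ranges: [-147.57, 147.57], [-21.85, 119.76], [-74.77, 79.35], [14.55, 137.4], [-85.83, 265.84], [4.83, 119.75], [-152.11, 152.11]. Speed limits (degrees/s): [127.2, 127.2, 159.86, 159.86, 180, 180, 180].

### API

Orientations are given as a 3x3 rotation matrix whose columns are the frame's x, y, z axes.
In Python, from rig import sensors, imaging, ctrl gives the robot as it stands. The module is installed in compiled form; this text tells all that it offers.
- The arm moves only by the tool drive_tool, never from a script. Its argument "motion" is a list that holds one entry, the list of rows, each a list of 7 numbers: the turn, a rotation vector about the tool's x, y, z in units of 6 degrees (1.0 is 6 degrees), then the shift along the tool's x, y, z in units of 40 mm (1.0 is 40 mm), then the opening, from 0 (shut) to 1 (fully open). A call has 1 to 10 rows; each row shifts and turns the commanded pose from where the row before left it, along the tool's axes as they then stand; what a row does not reach is not made up. A row lasts 1/12 s, in which the tool goes at most 41.7 mm and 7.16 degrees, less where a joint would pass 70% of its speed; a pose out of reach is approached as far as the arm can. A call is refused whole if a number of a shift passes 1 or a number of a turn 1, either way. A call with a gripper value outside its range is refused whole. The fingers move at their own pace and stop on an object; the grip force is fixed at half the most. Time passes only in rows, so rows that do not move let the fingers close. It gives the time, the measured TCP pose, the force, the opening and the grip force at its end, in the units of the state.
- sensors.state(): the state, without advancing time (a new reading comes with each control period).
- imaging.snapshot(name): name is "scene" or "top"; returns a dict with "image" (400x640x3 uint8, red, green, blue), "range_z" (400x640 float32, mm along the optical axis (not along the pixel's ray), 0 where there is no reading), "mtx" (3x3 intrinsics, pixels), "distortion" ([k1, k2, p1, p2, k3] as OpenCV has them; the pictures are not rectified), "extrinsics" (4x4, takes a point from world to camera coordinates). Camera axes: x right, y up, looking along -z (the intrinsics and any distortion apply to the point x, -y, -z); pixel columns grow to the right and rows downward; lengths in mm; the calibration is good to about 2 mm. A picture is of the moment at which its call begins.
- ctrl.hand_in(): hands the job in; it is judged then, once.
The state is a dict: "time_s": time; "joints": joint angles; "qd": joint speeds; "joint_efforts": joint torques, N m; "eef_pos": TCP position; "ee_rot": TCP orientation; "wrist_force": force on the tool from outside, world axes, zero at the start; "torque": the same for the moment, N m; "gripper_width": finger opening in mm; "gripper_force": force on a finger pad.
Only numpy, scipy, OpenCV 4.12 (cv2) and the standard library are available. Lean on these libraries where they do the work, as an engineer would, in place of code of your own. Each camera call takes 0.05 s, during which the arm holds its last target. There are 200 camera calls.

### The job

Lift the longest of the three upright probes out of the socket block in the open drawer, and lower it tip first through the guide collar on the stand without ever touching the collar or the glockenspiel bar below. Finish while still holding it: upright, still and centred in the bore, its tip about midway between the collar's underside and the bar. Leave the two shorter probes, the rosin tin, the violin mute and the hand lens where they are.

Things in the scene. Friction and masses are not known exactly. Their poses are not given: they have to be found in the camera images.
- probe_long: The longest of three look-alike probes: round steel stem 12 mm diameter, 130 mm long, under a round aluminium head 34 mm diameter, 30 mm tall; about 0.12 kg. Origin at the centre of the tip (lower end), z up the stem: the head spans z = 130 to 160 mm. Starts upright, 40 mm deep in a loose 14 mm socket, its head standing higher than the others. Grip the head, at any yaw
- long_tip (a point): Centre of the long probe's tip, the same point as the origin of probe_long
- probe_medium: Look-alike probe, same head and stem diameter, but the stem is 100 mm long (130 mm overall). Origin at the tip, z up. Leave it in its socket
- probe_short: Look-alike probe, same head and stem diameter, but the stem is 70 mm long (100 mm overall). Origin at the tip, z up. Leave it in its socket
- shelf: Fixed low steel shelf with its drawer open to the robot. Origin on the table under the middle of the wooden socket block fixed in the drawer; x points into the shelf, y along the row of sockets. Block 44 x 210 mm, top z = 57 mm; sockets at y = -70, 0, 70 mm, floors at z = 17 mm, probes in any order. Drawer x -102 to 160, y +-150, walls to z = 50 mm; shelf top at z = 82 mm, x 97 to 303, y +-166 mm
- stand: Fixed stand. Origin on the table straight under the bore, z up. Base 12 mm thick, x +-60, y -105 to 65 mm; post at y = -80 mm, up to z = 150 mm, with an arm to the collar: an upright tube 48 mm outside, 28 mm bore, from z = 110 (underside) to 150 mm (mouth), open below. Under it a fixed aluminium glockenspiel bar 110 x 30 mm along x, top at z = 30 mm, so midway for the tip is z = 70 mm
- bore_mouth (a point): Centre of the mouth of the collar's vertical bore, 150 mm above the table; z up. The midway tip position is 80 mm straight below it
- rosin_tin: Bystander: round open tin with an amber rosin cake, 58 mm diameter, 23 mm high, loose on the shelf top; origin at the centre of its underside
- violin_mute: Bystander: black rubber violin mute with three prongs, 22 x 36 x 19 mm, loose on the drawer floor behind the socket block; origin at the centre of its underside
- magnifier: Bystander: hand lens lying on the table, 72 mm brass ring centred at y = +45 mm, dark horn-like handle towards -y to y = -70 mm, 9 mm high; origin between them, on the underside
Things that resemble listed ones, but are neither listed nor needed, are in the scene too. Leave any black or green look-alike of the probe_long alone.

How it is judged (in metres and radians):
On the way, in this order (a step that is already met when the one before it is completed fails the run):
1. the long probe is held by its head, out of its socket (z of long_tip in the frame of shelf above 0.062 m and contact force between the fingers and probe_long above 1 N), for 0.1 s.
2. held over the mouth of the collar, its tip still above it (horizontal distance between long_tip and bore_mouth below 0.014 m and z of long_tip in the frame of bore_mouth above 0 m and contact force between the fingers and probe_long above 1 N), for 0.05 s.
3. the tip has passed down into the bore (horizontal distance between long_tip and bore_mouth below 0.009 m and z of long_tip in the frame of bore_mouth between -0.12 and -0.01 m and contact force between the fingers and probe_long above 1 N), for 0.1 s.
At the end, for the whole second after the job is handed in: Fingers hold the long probe (over 1 N), touching neither collar nor bar; tip 60 to 100 mm below the mouth, within 5 mm of the bore axis; within 0.07 rad of upright; under 20 mm/s; shorter probes within 10 mm and tin, mute and lens within 20 mm of their starts (contact force between the fingers and probe_long above 1 N and contact force between probe_long and stand below 0.2 N and z of long_tip in the frame of bore_mouth between -0.1 and -0.06 m and horizontal distance between long_tip and bore_mouth below 0.005 m and angle between probe_long's own z axis and vertical below 0.07 rad and linear speed of probe_long below 0.02 m/s and distance of each of probe_medium, probe_short from where it was at the start of the episode below 0.01 m and distance of each of rosin_tin, violin_mute, magnifier from where it was at the start of the episode below 0.02 m); the arm keeps its last pose, push and grip.
It fails at once if the probe touches the collar, bar or another part of the stand (contact force between probe_long and stand above 0.3 N).
It fails at once if a shorter probe is taken or displaced (distance of any of probe_medium, probe_short from where it was at the start of the episode above 0.015 m).
It fails at once if a bystander is disturbed (distance of any of rosin_tin, violin_mute, magnifier from where it was at the start of the episode above 0.02 m).
It also fails if it takes over 46 s, if anything falls off the work surface, if the arm or the gripper's body presses on something with over 40 N, if the wrist force passes 120 N, or if a joint passes its speed limit or range.

## Working session

There is one attempt and no reset: what is moved stays moved. The work goes in short steps, Python scripts to look and compute and a tool call to move; the robot and the scene stay as the last step left them, time stands still between calls to the robot, and variables do not carry over. Pictures are saved under pics/ and viewed, at most 10 in all, crops included, and the job is handed in when it is done.

Besides the shell and the picture viewer there is one more tool, called after ">>>" by a JSON object that holds its "fn" and its "kwargs", one argument or row to a line. drive_tool: Moves the arm, as the interface text tells. Its arguments: {"type":"object","properties":{"motion":{"type":"array","items":{"type":"array","items":{"type":"array","items":{"type":"number"}}}}},"required":["motion"]}

```bash
mkdir -p pics; cat > h.py <<'E'
import numpy as np, cv2, pickle
from rig import sensors, imaging, ctrl
def snap(n,f):
    s=imaging.snapshot(n); cv2.imwrite('pics/'+f+'.png',s['image'][...,::-1]); pickle.dump(s,open('pics/'+f+'.pkl','wb')); return s
def load(f): return pickle.load(open('pics/'+f+'.pkl','rb'))
def ray(s,u,v):
    p=cv2.undistortPoints(np.array([[[u,v]]],float),s['mtx'],np.array(s['distortion']))[0,0]
    d=np.array([p[0],-p[1],-1]); E=np.array(s['extrinsics']); R=E[:3,:3]
    return -R.T@E[:3,3], R.T@d
def atz(s,u,v,z):
    c,d=ray(s,u,v); return c+d*(z-c[2])/d[2]
def depth(s,u,v):
    c,d=ray(s,u,v); r=s['range_z'][int(round(v)),int(round(u))]; return c+d*r
def cloud(s):
    v,u=np.mgrid[0:400,0:640]; p=cv2.undistortPoints(np.stack([u.ravel(),v.ravel()],1)[:,None].astype(float),s['mtx'],np.array(s['distortion']))[:,0]
    r=s['range_z'].ravel(); d=np.c_[p[:,0],-p[:,1],-np.ones(len(p))]*r[:,None]; E=np.array(s['extrinsics'])
    w=(d-E[:3,3])@E[:3,:3]; w[r==0]=np.nan; return w.reshape(400,640,3)
E
python3 - <<'E'
from h import *
for n in('scene','top'):
    s=snap(n,n+'0'); c,d=ray(s,320,200); print(n,c,d,s['distortion'])
st=sensors.state(); print(st)
E
```

```text
scene [1062.85829186  691.17589324  795.45654099] [-0.46506966 -0.64765945 -0.60375274] [0.04051834 0.         0.         0.         0.        ]
top [440.34687946  23.26669711 848.38051117] [ 0.13740528 -0.02212339 -0.99027983] [0.02086024 0.         0.         0.         0.        ]
{'time_s': 0.1, 'joints': array([61.75312904, 19.12765522,  2.28538138, 84.0052244 , -0.7669355 ,
       76.96502669, -3.35228443]), 'qd': array([ 0.06331674, -0.11325763,  0.01613671, -0.16940389, -0.0580663 ,
       -0.04201834, -0.03067667]), 'joint_efforts': array([ 5.41062851e-03, -6.57805610e+01,  1.34139586e+00, -4.04706395e+01,
       -5.94801153e-02,  4.09704528e-02,  8.58591466e-05]), 'eef_pos': array([ 249.21008816, -599.87880278,  221.75558491]), 'ee_rot': array([[ 9.23470287e-01,  3.83669384e-01, -6.58087227e-04],
       [ 3.83669931e-01, -9.23469401e-01,  1.28414982e-03],
       [-1.15034446e-04, -1.43836248e-03, -9.99998959e-01]]), 'wrist_force': array([-0.76010258,  0.38214949,  0.09473859]), 'torque': array([ 0.06610021, -0.01413187,  0.03480035]), 'gripper_force': 0.0, 'gripper_width': 86.7066353850538}
```

View pics/scene0.png

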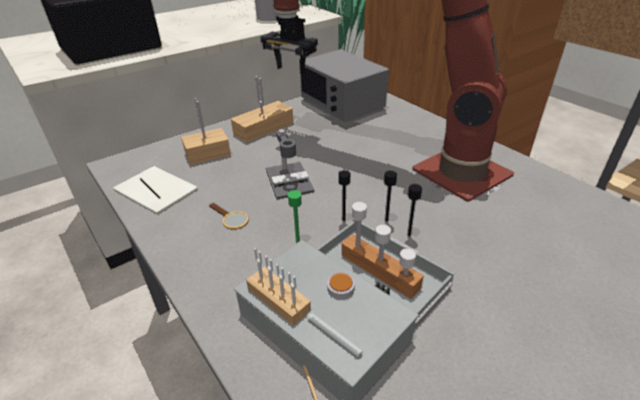

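View pics/top0.png

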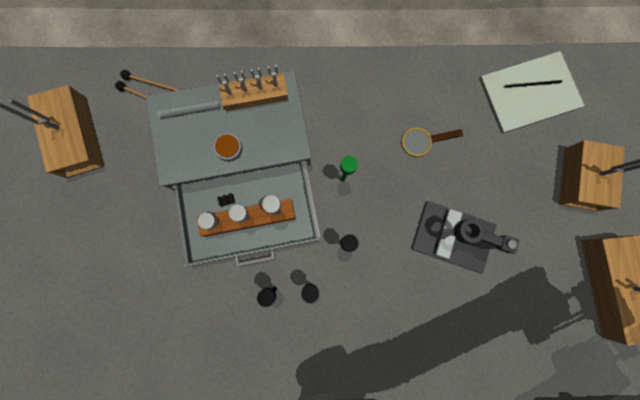

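Candidates: silver heads in scene at (359,210), (383,234) and (407,258); black at (344,178), (390,178) and (414,190); green at (295,198). The longest silver one should be scene (359,210) / top (271,204). I'll measure it and check with a crop.

```bash
python3 - <<'E'
from h import *
a=load('top0'); b=load('scene0'); A=cloud(a);B=cloud(b)
def rep(n,C,u,v,r):
    P=C[v-r:v+r+1,u-r:u+r+1].reshape(-1,3); P=P[~np.isnan(P[:,0])]; z=np.percentile(P[:,2],90)
    Q=P[abs(P[:,2]-z)<5]; (cx,cy),rad=cv2.minEnclosingCircle(Q[:,:2].astype(np.float32)); print(n,len(Q),'z',z.round(1),'mean',Q.mean(0).round(1),'circ',round(cx,1),round(cy,1),round(rad,1))
for n,u,v in[('L',271,204),('M',238,213),('S',206,221),('green',349,163),('b1',349,243),('b2',310,293),('b3',267,297)]: rep(n,A,u,v,12)
for n,u,v in[('L',359,210),('M',383,232),('S',407,256),('col',288,146)]: rep(n+'s',B,u,v,11)
rep('collar',A,471,231,14); rep('post',A,511,244,10); rep('tin',A,227,146,14);rep('bar',A,449,233,6);rep('lens',A,416,142,16)
# block corners at z57, stand base corners z12
for p in[(293,200),(296,217),(202,234),(198,219)]: print('blk',atz(a,*p,57).round(1))
for p in[(426,202),(413,248),(482,272),(498,226)]: print('base',atz(a,*p,12).round(1))
E1=cv2.resize(a['image'][180:310,400:530],(520,520),interpolation=cv2.INTER_CUBIC)
E2=cv2.resize(b['image'][165:305,310:450],(280,280),interpolation=cv2.INTER_CUBIC)
E3=cv2.resize(b['image'][120:200,255:325],(280,240)[:2],interpolation=cv2.INTER_CUBIC)
cv2.imwrite('pics/c1.png',np.hstack([E1,np.vstack([E2,E3])])[...,::-1])
E
```

```text
L 252 z 176.9 mean [528.7 100.9 176.1] circ 528.9 101.0 16.6
M 234 z 147.0 mean [516.7 169.4 146.3] circ 516.9 169.9 16.8
S 219 z 117.1 mean [504.4 237.9 116.3] circ 504.8 237.7 16.8
green 228 z 159.7 mean [607.6 -49.3 159.1] circ 608.1 -49.4 17.0
b1 241 z 159.9 mean [453.9 -45.8 159.2] circ 453.8 -45.9 16.8
b2 262 z 160.2 mean [361.6  30.8 159.3] circ 361.6 30.8 16.9
b3 265 z 160.1 mean [356.6 112.3 159.3] circ 356.4 112.4 16.7
Ls 123 z 177.3 mean [530.9 102.5 176.9] circ 529.7 101.4 16.9
Ms 128 z 147.9 mean [518.8 171.  147.4] circ 517.8 170.0 17.4
Ss 151 z 117.9 mean [506.9 239.1 117.2] circ 504.8 238.1 19.6
cols 104 z 149.3 mean [ 475.8 -284.1  148.9] circ 475.8 -285.9 24.5
collar 327 z 149.7 mean [ 474.1 -286.3  148.9] circ 474.4 -286.8 23.9
post 88 z 148.9 mean [ 446.9 -359.7  148.6] circ 450.6 -359.4 13.7
tin 457 z 105.1 mean [663.2 201.7 103.8] circ 662.9 201.4 28.4
bar 14 z 113.5 mean [ 472.3 -264.9  115. ] circ 473.1 -266.1 9.2
lens 685 z 8.1 mean [ 696.6 -230.5    6.5] circ 696.7 -233.4 39.6
blk [551.1  65.2  57. ]
blk [513.3  59.   57. ]
blk [479.9 262.6  57. ]
blk [512.7 272.1  57. ]
base [ 547.7 -243.9   12. ]
base [ 441.3 -207.6   12. ]
base [ 384.3 -362.5   12. ]
base [ 488.7 -408.2   12. ]
```

View pics/c1.png

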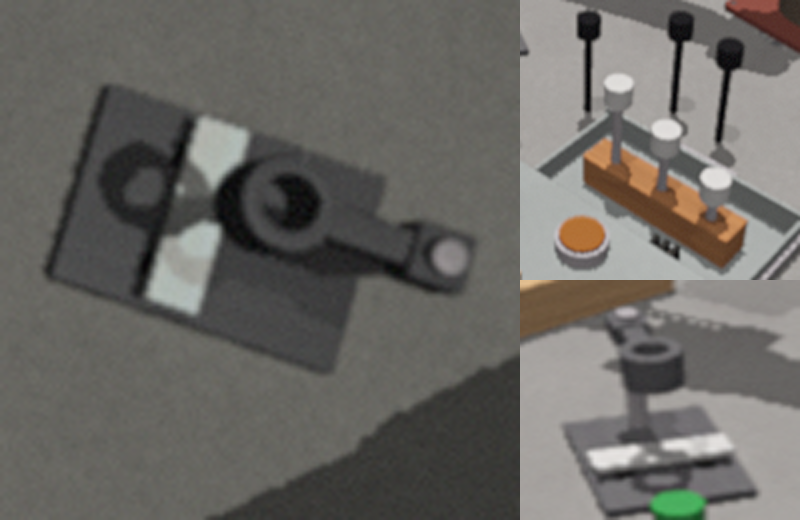

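The crop confirms it: silver L (scene 359,210) stands highest with the longest exposed stem. The collar ring is at top pixel (471,230). I'll raise the tool, then swing it around.

>>> {"fn": "drive_tool", "kwargs": {
  "motion": [
    [[0,0,0,0,0,-1,1],[0,0,0,0,0,-1,1],[0,0,0,0,0,-1,1],[0,0,-0.62,0.95,-0.13,0,1],[0,0,-0.62,0.95,-0.13,0,1],[0,0,-0.62,0.95,-0.13,0,1],[0,0,-0.62,0.95,-0.13,0,1],[0,0,-0.62,0.95,-0.13,0,1],[0,0,-0.62,0.95,-0.13,0,1],[0,0,-0.62,0.95,-0.13,0,1]]
  ]
}}

```text
time_s: 0.93
eef_pos: [449.9, -422.2, 341.9]
ee_rot: [[0.659, 0.752, -0.001], [0.752, -0.659, 0.001], [0.0, -0.001, -1.0]]
wrist_force: [1.3, -0.3, 0.2]
gripper_width: 87.4
gripper_force: 0.0
```

>>> {"fn": "drive_tool", "kwargs": {
  "motion": [
    [[0,0,-0.62,0.95,-0.13,0,1],[0,0,-0.62,0.95,-0.13,0,1],[0,0,-0.62,0.95,-0.13,0,1],[0,0,-0.62,0.95,-0.13,0,1],[0,0,-0.62,0.95,-0.13,0,1],[0,0,-0.62,0.95,-0.13,0,1],[0,0,-0.62,0.95,-0.13,0,1],[0,0,-0.62,0.95,-0.13,0,1],[0,0,0,0,0,0,1],[0,0,0,0,0,0,1]]
  ]
}}

```text
time_s: 1.77
eef_pos: [555.8, -136.7, 342.5]
ee_rot: [[0.197, 0.98, -0.0], [0.98, -0.197, 0.0], [0.0, -0.0, -1.0]]
wrist_force: [-1.4, -1.1, -0.2]
gripper_width: 87.2
gripper_force: 0.0
```

>>> {"fn": "drive_tool", "kwargs": {
  "motion": [
    [[0,0,-0.51,0.85,-0.1,0,1],[0,0,-0.51,0.85,-0.1,0,1],[0,0,-0.51,0.85,-0.1,0,1],[0,0,-0.51,0.85,-0.1,0,1],[0,0,-0.51,0.85,-0.1,0,1],[0,0,-0.51,0.85,-0.1,0,1],[0,0,-0.51,0.85,-0.1,0,1],[0,0,0,0,0,0,1],[0,0,0,0,0,0,1],[0,0,0,0,0,0,1]]
  ]
}}

```text
time_s: 2.6
eef_pos: [538.2, 96.1, 342.3]
ee_rot: [[-0.167, 0.986, -0.0], [0.986, 0.167, -0.001], [-0.001, -0.0, -1.0]]
wrist_force: [0.1, -0.9, -0.8]
gripper_width: 87.2
gripper_force: 0.0
```

```bash
cat >> h.py <<'E'
def go(x,y,z):
    st=sensors.state(); p=st['eef_pos']; R=st['ee_rot']; print('pos',p.round(1),'t',st['time_s'],'tool y',R[:,1].round(3),'units',(R.T@(np.array([x,y,z])-p)/40).round(3),'tilt rotvec units',(cv2.Rodrigues(R.T@np.array([[R[0,0],R[1,0],0],[R[1,0],-R[0,0],0],[0,0,-1.]]).T)[0].ravel()/np.radians(6)).round(3))
E
python3 -c "
from h import *
go(529,101.3,143)"
```

```text
pos [538.2  96.1 342.3] t 2.6 tool y [ 0.986  0.167 -0.   ] units [ 0.17  -0.202  4.983] tilt rotvec units [-0.004  0.007 -0.   ]
```

>>> {"fn": "drive_tool", "kwargs": {
  "motion": [
    [[0,0,0,0.17,-0.2,0.5,1],[0,0,0,0,0,0.9,1],[0,0,0,0,0,0.9,1],[0,0,0,0,0,0.7,1],[0,0,0,0,0,0.5,1],[0,0,0,0,0,0,1],[0,0,0,0,0,0,1]]
  ]
}}

```text
time_s: 3.18
eef_pos: [528.7, 101.3, 202.1]
ee_rot: [[-0.167, 0.986, -0.002], [0.986, 0.167, -0.0], [-0.0, -0.002, -1.0]]
wrist_force: [0.2, -0.1, 0.7]
gripper_width: 86.6
gripper_force: 0.0
```

```bash
python3 -c "
from h import *
go(529,101.3,143)
s=snap('scene','g0');t=snap('top','g1')
cv2.imwrite('pics/c2.png',np.hstack([cv2.resize(s['image'][130:280,290:440],(400,400)),cv2.resize(t['image'][140:260,200:320],(400,400))])[...,::-1])"
```

```text
pos [528.7 101.3 202.1] t 3.1833 tool y [ 0.986  0.167 -0.002] units [-1.000e-03  9.000e-03  1.478e+00] tilt rotvec units [-0.02  0.   -0.  ]
```

View pics/c2.png

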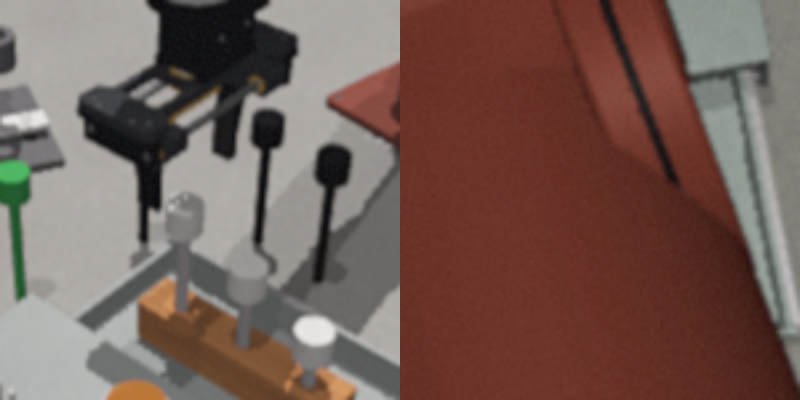

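The gripper straddles the long probe's head (crop 185,215) with its fingers clear of the neighbours. The top view is blocked by the arm. Next I'll descend and close.

>>> {"fn": "drive_tool", "kwargs": {
  "motion": [
    [[0,0,0,0,0,0.5,1],[0,0,0,0,0,0.5,1],[0,0,0,0,0,0.47,1],[0,0,0,0,0,0,1],[0,0,0,0,0,0,0.2],[0,0,0,0,0,0,0],[0,0,0,0,0,0,0],[0,0,0,0,0,0,0],[0,0,0,0,0,0,0],[0,0,0,0,0,0,0]]
  ]
}}

```text
time_s: 4.12
eef_pos: [529.0, 103.3, 144.3]
ee_rot: [[-0.17, 0.985, 0.001], [0.985, 0.17, 0.0], [-0.0, 0.001, -1.0]]
wrist_force: [-0.5, 0.7, -0.3]
gripper_width: 55.0
gripper_force: 0.0
```

>>> {"fn": "drive_tool", "kwargs": {
  "motion": [
    [[0,0,0,0,0,0,0],[0,0,0,0,0,0,0],[0,0,0,0,0,0,0],[0,0,0,0,0,0,0],[0,0,0,0,0,0,0]]
  ]
}}

```text
time_s: 4.53
eef_pos: [528.7, 103.3, 143.8]
ee_rot: [[-0.17, 0.985, -0.0], [0.985, 0.17, 0.0], [0.0, -0.0, -1.0]]
wrist_force: [0.1, 0.6, 0.2]
gripper_width: 33.3
gripper_force: 30.0
```

>>> {"fn": "drive_tool", "kwargs": {
  "motion": [
    [[0,0,0,0,0,-0.3,0],[0,0,0,0,0,-0.4,0],[0,0,0,0,0,-0.5,0],[0,0,0,0,0,-0.6,0],[0,0,0,0,0,-0.7,0],[0,0,0,0,0,-0.8,0],[0,0,0,0,0,-0.7,0],[0,0,0,0,0,-0.4,0],[0,0,0,0,0,0,0],[0,0,0,0,0,0,0]]
  ]
}}

```text
time_s: 5.37
eef_pos: [528.9, 103.5, 320.8]
ee_rot: [[-0.17, 0.985, 0.002], [0.985, 0.17, 0.0], [-0.0, 0.002, -1.0]]
wrist_force: [0.0, 0.1, -2.1]
gripper_width: 32.9
gripper_force: 30.0
```

```bash
python3 -c "
from h import *
go(474.5,-286.5,320)
s=snap('scene','l0')
cv2.imwrite('pics/c3.png',cv2.resize(s['image'][80:280,290:450],(480,600))[...,::-1])"
```

```text
pos [528.9 103.5 320.8] t 5.3667 tool y [0.985 0.17  0.002] units [-9.376 -2.999  0.016] tilt rotvec units [0.016 0.001 0.   ]
```

View pics/c3.png

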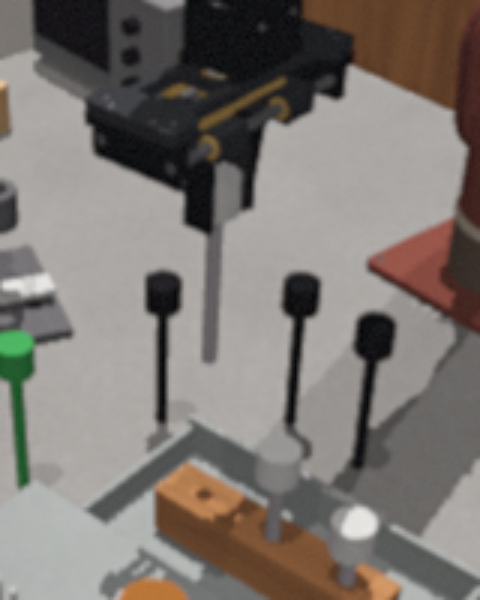

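>>> {"fn": "drive_tool", "kwargs": {
  "motion": [
    [[0,0,0.3,-0.4,0,0,0],[0,0,0.5,-0.7,0,0,0],[0,0,0.6,-0.83,0.03,0,0],[0,0,0.6,-0.83,0.03,0,0],[0,0,0.6,-0.83,0.03,0,0],[0,0,0.6,-0.83,0.03,0,0],[0,0,0.6,-0.83,0.03,0,0],[0,0,0.6,-0.83,0.03,0,0],[0,0,0.6,-0.83,0.03,0,0],[0,0,0.6,-0.83,0.03,0,0]]
  ]
}}

```text
time_s: 6.25
eef_pos: [508.5, -204.4, 318.2]
ee_rot: [[0.408, 0.913, -0.002], [0.913, -0.408, 0.001], [-0.0, -0.003, -1.0]]
wrist_force: [0.8, -0.9, -1.2]
gripper_width: 33.3
gripper_force: 30.0
```

>>> {"fn": "drive_tool", "kwargs": {
  "motion": [
    [[0,0,0.6,-0.83,0.03,0,0],[0,0,0.4,-0.6,0.03,0,0],[0,0,0.2,-0.4,0,0,0],[0,0,0,0,0,0,0],[0,0,0,0,0,0,0],[0,0,0,0,0,0,0]]
  ]
}}

```text
time_s: 6.75
eef_pos: [480.2, -267.1, 319.6]
ee_rot: [[0.513, 0.858, 0.0], [0.858, -0.513, 0.001], [0.001, -0.0, -1.0]]
wrist_force: [0.3, -0.1, -1.3]
gripper_width: 33.0
gripper_force: 30.0
```

```bash
python3 -c "
from h import *
go(474.5,-286.5,320)
s=snap('scene','m0');t=snap('top','m1')
cv2.imwrite('pics/c4.png',np.hstack([cv2.resize(s['image'][60:200,220:360],(400,400)),cv2.resize(t['image'][170:290,410:530],(400,400))])[...,::-1])"
```

```text
pos [ 480.2 -267.1  319.6] t 6.75 tool y [ 0.858 -0.513 -0.   ] units [-0.489  0.126 -0.011] tilt rotvec units [-0.004 -0.008  0.   ]
```

View pics/c4.png

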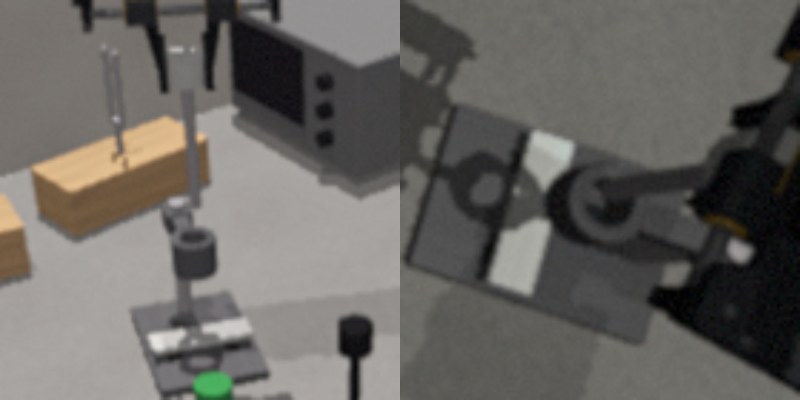

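The scene crop shows the stem from (190,90) to the tip at (195,205), just up-range of the collar. The top crop shows the stem from the gripper down to the tip at (605,190). I'll fit the stem and bore axes from the clouds.

```bash
cat >> h.py <<'E'
from scipy.optimize import least_squares
def stem(names,zlo,zhi):
    "fit 6 mm radius axis: xy=a+b*(z-zlo), per camera; returns xy at zlo and slope"
    st=sensors.state(); p=st['eef_pos']
    for grp in [[n] for n in names]+[names]:
        P=np.vstack([cloud(load(n)).reshape(-1,3) for n in grp]); P=P[~np.isnan(P[:,0])]
        P=P[(P[:,2]>zlo)&(P[:,2]<zhi)&(np.hypot(P[:,0]-p[0],P[:,1]-p[1])<22)]
        f=lambda q:np.hypot(P[:,0]-q[0]-q[2]*(P[:,2]-zlo),P[:,1]-q[1]-q[3]*(P[:,2]-zlo))-6
        r=least_squares(f,[p[0],p[1],0,0],loss='soft_l1',f_scale=1.); print(grp,len(P),'axis at',zlo,r.x[:2].round(2),'slope',r.x[2:].round(4),'res',np.median(abs(f(r.x))).round(2),'zmin',P[:,2].min().round(1))
E
python3 - <<'E'
from h import *
stem(['m0','m1'],185,310)
# bore fits: collar outer/top ring
for n in('scene0','top0','m0'):
    P=cloud(load(n)).reshape(-1,3); P=P[~np.isnan(P[:,0])]
    r=np.hypot(P[:,0]-474.5,P[:,1]+286.5)
    T=P[(r<26)&(P[:,2]>144)&(P[:,2]<153)]
    # exclude arm direction (-y post)
    a=np.array([-27,-74])/78.8; T2=T[((T[:,:2]-[474.5,-286.5])@a)<15]
    (cx,cy),R=cv2.minEnclosingCircle(T2[:,:2].astype(np.float32)); print(n,len(T2),'top circ',cx,cy,R)
    S=P[(r<35)&(P[:,2]>114)&(P[:,2]<146)&(r>20)]; S=S[((S[:,:2]-[474.5,-286.5])@a)<12]
    if len(S)>10:
        q=least_squares(lambda q:np.hypot(S[:,0]-q[0],S[:,1]-q[1])-24,[474.5,-286.5],loss='soft_l1').x; print('  side fit',len(S),q.round(2))
    q=least_squares(lambda q:np.clip(np.hypot(T2[:,0]-q[0],T2[:,1]-q[1])-24,0,None)+np.clip(14-np.hypot(T2[:,0]-q[0],T2[:,1]-q[1]),0,None),[474.5,-286.5]).x;print('  ring fit',q.round(2))
E
```

```text
['m0'] 165 axis at 185 [ 479.07 -269.65] slope [-0.0113 -0.0026] res 0.99 zmin 195.1
['m1'] 217 axis at 185 [ 478.93 -269.83] slope [-0.0005  0.0057] res 0.22 zmin 193.0
['m0', 'm1'] 382 axis at 185 [ 479.07 -269.75] slope [-0.0059  0.0029] res 0.42 zmin 193.0
scene0 92 top circ 475.2955017089844 -284.4685974121094 23.629831314086914
  side fit 139 [ 473.96 -287.73]
  ring fit [ 475.47 -284.9 ]
top0 273 top circ 474.3489990234375 -286.8230895996094 23.884469985961914
  side fit 143 [ 474.19 -288.08]
  ring fit [ 474.17 -286.77]
m0 84 top circ 475.92584228515625 -285.1180725097656 24.085519790649414
  side fit 133 [ 473.98 -287.41]
  ring fit [ 474.38 -286.06]
```

```bash
python3 -c "
from h import *
go(475.4,-284.4,319.6)"
```

```text
pos [ 480.4 -267.   319.7] t 6.85 tool y [ 0.859 -0.513 -0.   ] units [-0.438  0.116  0.002] tilt rotvec units [-0.002 -0.005  0.   ]
```

>>> {"fn": "drive_tool", "kwargs": {
  "motion": [
    [[0,0,0,-0.14,0.04,0,0],[0,0,0,-0.2,0.05,0,0],[0,0,0,-0.1,0.03,0,0],[0,0,0,0,0,0,0],[0,0,0,0,0,0.2,0],[0,0,0,0,0,0.3,0],[0,0,0,0,0,0.2,0],[0,0,0,0,0,0,0],[0,0,0,0,0,0,0],[0,0,0,0,0,0,0]]
  ]
}}

```text
time_s: 7.68
eef_pos: [474.8, -286.1, 291.8]
ee_rot: [[0.515, 0.857, 0.0], [0.857, -0.515, 0.0], [0.0, -0.0, -1.0]]
wrist_force: [0.1, 0.1, 0.1]
gripper_width: 33.4
gripper_force: 30.0
```

```bash
python3 -c "
from h import *
go(475.4,-284.4,196.8)
s=snap('scene','n0');t=snap('top','n1')
stem(['n0','n1'],158,282)
cv2.imwrite('pics/c5.png',np.hstack([cv2.resize(s['image'][80:180,235:335],(400,400)),cv2.resize(t['image'][190:270,430:510],(400,400))])[...,::-1])"
```

```text
pos [ 474.8 -286.1  291.8] t 7.6833 tool y [ 0.857 -0.515 -0.   ] units [ 0.043 -0.008  2.376] tilt rotvec units [-0.    -0.001  0.   ]
['n0'] 156 axis at 158 [ 472.59 -288.57] slope [0.0124 0.0095] res 0.98 zmin 166.0
['n1'] 204 axis at 158 [ 473.63 -289.15] slope [-0.0033  0.0083] res 0.25 zmin 167.6
['n0', 'n1'] 360 axis at 158 [ 473.27 -289.09] slope [0.0022 0.0092] res 0.44 zmin 166.0
```

View pics/c5.png

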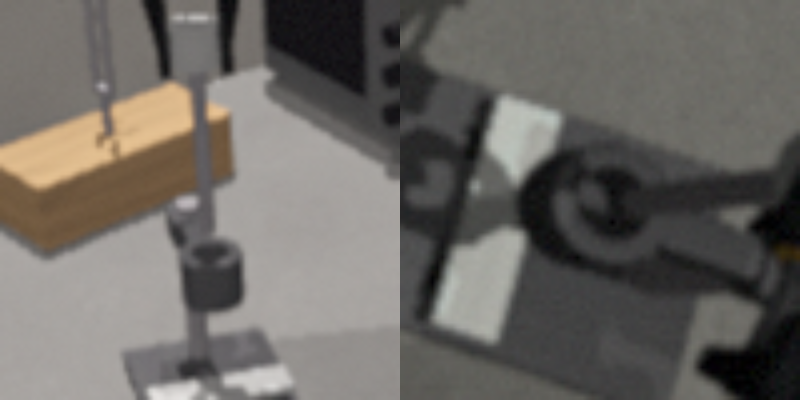

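The tip sits just above the mouth, about 2 mm off in -y. I'll correct that, then descend in stages.

>>> {"fn": "drive_tool", "kwargs": {
  "motion": [
    [[0,0,0,0.055,-0.01,0,0],[0,0,0,0,0,0,0],[0,0,0,0,0,0,0],[0,0,0,0,0,0.1,0],[0,0,0,0,0,0,0],[0,0,0,0,0,0,0]]
  ]
}}

```text
time_s: 8.28
eef_pos: [475.3, -284.1, 287.4]
ee_rot: [[0.515, 0.857, -0.001], [0.857, -0.515, 0.0], [-0.0, -0.001, -1.0]]
wrist_force: [-0.4, 0.7, -0.6]
gripper_width: 33.2
gripper_force: 30.0
```

```bash
python3 -c "
from h import *
go(475.6,-284.0,196.8)
s=snap('scene','o0');t=snap('top','o1')
stem(['o0','o1'],155,278)"
```

```text
pos [ 475.3 -284.1  287.4] t 8.2833 tool y [ 0.857 -0.515 -0.001] units [0.006 0.007 2.265] tilt rotvec units [-0.006  0.    -0.   ]
['o0'] 151 axis at 155 [ 473.28 -287.51] slope [0.0023 0.0118] res 0.83 zmin 163.1
['o1'] 198 axis at 155 [ 473.82 -287.17] slope [-0.0003  0.0097] res 0.25 zmin 163.4
['o0', 'o1'] 349 axis at 155 [ 473.6  -287.29] slope [0.001  0.0105] res 0.43 zmin 163.1
```

>>> {"fn": "drive_tool", "kwargs": {
  "motion": [
    [[0,0,0,0,0,0.15,0],[0,0,0,0,0,0.25,0],[0,0,0,0,0,0.25,0],[0,0,0,0,0,0.25,0],[0,0,0,0,0,0.15,0],[0,0,0,0,0,0,0],[0,0,0,0,0,0,0]]
  ]
}}

```text
time_s: 8.97
eef_pos: [475.3, -284.0, 245.2]
ee_rot: [[0.515, 0.857, -0.001], [0.857, -0.515, 0.001], [0.0, -0.001, -1.0]]
wrist_force: [0.3, -0.4, -1.3]
gripper_width: 33.1
gripper_force: 30.0
```

```bash
python3 -c "
from h import *
go(475.6,-284.0,196.8)
s=snap('scene','p0');t=snap('top','p1')
stem(['p0','p1'],158,238)"
```

```text
pos [ 475.3 -284.   245.2] t 8.9667 tool y [ 0.857 -0.515 -0.001] units [0.004 0.008 1.211] tilt rotvec units [-0.009 -0.     0.   ]
['p0'] 103 axis at 158 [ 472.84 -285.67] slope [ 0.0262 -0.0253] res 1.24 zmin 158.9
['p1'] 106 axis at 158 [ 474.26 -286.99] slope [-0.0075  0.0082] res 0.23 zmin 159.6
['p0', 'p1'] 209 axis at 158 [ 473.77 -286.71] slope [0.0051 0.    ] res 0.53 zmin 158.9
```

>>> {"fn": "drive_tool", "kwargs": {
  "motion": [
    [[0,0,0,0,0,0.15,0],[0,0,0,0,0,0.25,0],[0,0,0,0,0,0.25,0],[0,0,0,0,0,0.25,0],[0,0,0,0,0,0.2,0],[0,0,0,0,0,0.1,0],[0,0,0,0,0,0,0],[0,0,0,0,0,0,0],[0,0,0,0,0,0,0],[0,0,0,0,0,0,0]]
  ]
}}

```text
time_s: 9.9
eef_pos: [475.8, -284.2, 198.3]
ee_rot: [[0.515, 0.857, 0.001], [0.857, -0.515, -0.0], [0.0, 0.001, -1.0]]
wrist_force: [0.2, -0.2, -1.6]
gripper_width: 33.3
gripper_force: 30.0
```

```bash
python3 -c "
from h import *
go(475.6,-284.0,196.8)
s=snap('scene','q0');t=snap('top','q1')
stem(['q1'],155,188)
cv2.imwrite('pics/c6.png',np.hstack([cv2.resize(s['image'][100:200,235:335],(400,400)),cv2.resize(t['image'][190:270,430:510],(400,400))])[...,::-1])"
```

```text
pos [ 475.8 -284.2  198.3] t 9.9 tool y [ 0.857 -0.515  0.001] units [ 0.003 -0.007  0.038] tilt rotvec units [ 0.009 -0.    -0.   ]
['q1'] 21 axis at 155 [ 474.55 -287.21] slope [-0.0473  0.0342] res 0.27 zmin 155.1
['q1'] 21 axis at 155 [ 474.55 -287.21] slope [-0.0473  0.0342] res 0.27 zmin 155.1
```

View pics/c6.png

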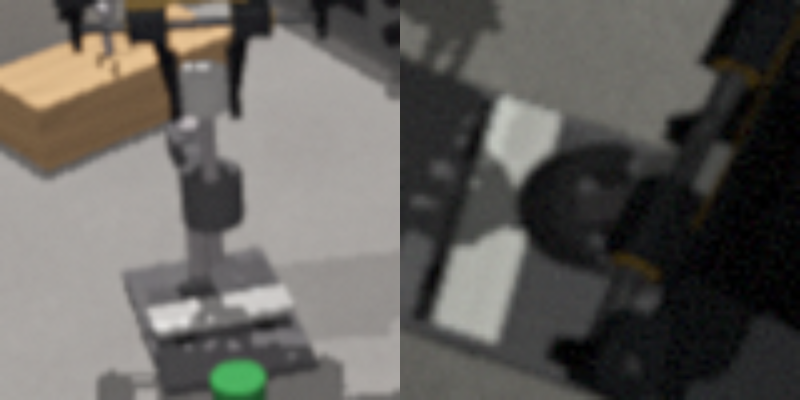

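The stem enters the collar's mouth and comes out below it, its tip hanging above the bar (around crop 205,280) at z ≈ 71 mm. It's centred to about 1 mm, so I'm handing in.

```bash
python3 -c "
from h import *
print(ctrl.hand_in())"
```

```text
the job is handed in; nothing more can be done
None
```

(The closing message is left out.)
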